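# Lap the cover strips on a plantlet frame's shade roof

### The arm

A 7-joint arm with a two-finger parallel gripper is mounted at the origin on the work surface. World frame = base frame: x ahead of the robot, y to its left, z up, the work surface at z = 0. Lengths are in m, angles in rad, forces in N, time in s.
With the tool pointing down it reaches from about 0.425 to 0.875 m from the base axis. Payload 4.7 kg.
Tool frame: the origin (TCP) lies at the very end of the fingers, on their centre line; the grasp point (between the pads) lies 19 mm behind it; z points along the fingers, y is the direction in which the jaws open and shut (so a half turn about z gives the same grasp; the last joint's range is limited). The gripper opens to 87 mm and grips with 3 to 60 N. Pads are 19 mm wide; open, the fingers measure 117 mm over their backs; the gripper's body (75 mm by 190 mm) begins 51 mm behind the grasp point.
Start: joints at [1.253, 0.321, -0.07, 1.45, 0.023, 1.371, -0.057], TCP at [0.212, -0.615, 0.223] pointing down, gripper open.
Joint ranges: [-2.86, 2.86], [-0.3, 2.09], [-1.38, 1.24], [0.06, 2.45], [-1.56, 4.7], [0.09, 2.05], [-2.69, 2.69]. Speed limits (rad/s): [2.57, 2.57, 3.14, 3.14, 3.14, 3.14, 3.14].

### API

Orientations are given as a rotation vector (axis times angle).
In Python, from bench import ctrl, get_image, camera_info gives the robot as it stands.
- The arm moves only by the tool carry_out, never from a script. Its argument "commands" is a list of rows, each an object of numbers: "tx", "ty", "tz": the shift along the tool's x, y, z in m; "rx", "ry", "rz": the turn, a rotation vector about the tool's x, y, z in rad; "jaw": the opening, from 0 (shut) to 1 (fully open). In form: [{"tx": .., "ty": .., "tz": .., "rx": .., "ry": .., "rz": .., "jaw": ..}, ...]. A call has 1 to 12 rows; each row is the pose to reach, as a shift and turn from the pose commanded when the call began, along the tool's axes at that moment; what a row does not reach only later rows make up. A row lasts 1/8 s, in which the tool goes at most 62.5 mm and 10.7 degrees, less where a joint would pass 70% of its speed; a pose out of reach is approached as far as the arm can. A call with a gripper value outside its range is refused whole. The fingers move at their own pace and stop on an object; "grip_force" is the grip in N (left out, the last holds). Time passes only in rows, so rows that repeat a pose let the fingers close. It gives the time, the measured TCP pose, the force and the opening at its end, in the units of the state.
- ctrl.get_state(): the state, without advancing time (a new reading comes with each control period).
- get_image(name): name is "scene" or "side" or "wrist"; returns the picture (400x640x3 uint8, red, green, blue); there is no depth.
- camera_info(name): a dict with "intrinsics" (3x3 intrinsics, pixels), "R" (3x3) and "t" (3): a world point X has camera coordinates R X + t. Camera axes: x right, y down, z forward; pixel columns grow to the right and rows downward; lengths in m; the calibration is good to about 2 mm. A picture is of the moment at which its call begins: read the wrist's pose just before it. camera_info takes no time and is no camera call; for the wrist camera it gives the pose at the moment of the call.
- ctrl.close_job(): hands the job in, once; it reports no verdict.
The state is a dict: "time": time; "joint_positions": joint angles; "qd": joint speeds; "joint_torque": joint torques, N m; "position": TCP position; "tool_rot": TCP orientation; "ft_force": force on the tool from outside, world axes, zero at the start; "torque": the same for the moment, N m; "grip_width": opening from 0.0 (shut) to 1.0 (fully open).
Only numpy, scipy, OpenCV 4.12 (cv2) and the standard library are available. Lean on these libraries where they do the work, as an engineer would, in place of code of your own. Each camera call takes 0.05 s, during which the arm holds its last target.

### The job

Finish the sloping shade roof of the plantlet frame like shingles. First slide the middle cover strip down the slope, without picking it up, until its lower edge is level with the lower pair of marks on the side rails; then take the full-width spare strip from the bench and lay it overlapping above it, lying between the rails with its ribbed end downhill and its lower edge level with the upper pair of marks. All strips must lie square to the rails, the bottom strip still against the eaves stop, and the other things on the bench left where they are.

Things in the scene. Friction and masses are not known exactly. Their poses are not given: they have to be found in the camera images.
- roof: fixed sloping frame; aluminium deck 310 mm along the slope, 216 wide, tilted 14 degrees. Origin: centre of the deck's upper face; x points DOWN the slope, y across, z out of the deck. White side rails, 18 mm wide, 12 high, 180 apart inside, with two pairs of black marks. Low end of the deck 45 mm, high end 120 mm above the bench. Strips lie still on it by friction
- line_low (a point): point on the deck's upper face midway between the lower pair of 4 mm wide black marks on the rails (roof x = +65 mm); axes as the roof's
- line_high (a point): the same for the upper pair of marks (roof x = -15 mm, 80 mm uphill of the lower pair)
- eaves (a point): point on the deck's upper face at the middle of the eaves stop's face (roof x = +145 mm); the stop is 12 mm high and crosses the deck's lower end; a 4 mm thick batten, 12 mm wide, lies before it under the bottom strip; axes as the roof's
- strip1: Bottom strip: white plastic strip, plate 120 (x) x 160 (y) x 4 mm, 0.14 kg, with a grey line along its lower edge and a grey rib on top parallel to y: 14 mm thick, 120 long, centred at x=+18, top 20 mm above the underside. Origin: centre of underside; x to the lower edge (nearer the rib), z up. Lies on the roof against the eaves stop, loose; stays there
- strip1_edge (a point): middle of the bottom strip's lower edge, on the underside (strip x = +60, y = 0, z = 0 mm)
- strip2: Middle strip: white plastic strip, plate 120 (x) x 160 (y) x 4 mm, 0.14 kg, with a grey line along its lower edge and a grey rib on top parallel to y: 14 mm thick, 120 long, centred at x=+18, top 20 mm above the underside. Origin: centre of underside; x to the lower edge (nearer the rib), z up. Starts on the roof, lapping the bottom strip's upper end by 6 to 22 mm, its upper edge on the deck
- strip2_edge (a point): middle of the middle strip's lower edge, on the underside (strip x = +60, y = 0, z = 0 mm); starts 18 to 34 mm uphill of the lower marks; at the marks it stands about 6 mm off the deck
- strip3: Spare strip: white plastic strip, plate 120 (x) x 160 (y) x 4 mm, 0.14 kg, with a grey line along its lower edge and a grey rib on top parallel to y: 14 mm thick, 120 long, centred at x=+18, top 20 mm above the underside. Origin: centre of underside; x to the lower edge (nearer the rib), z up. Starts flat on the bench on either side of the roof, rib up
- strip3_edge (a point): middle of the spare strip's lower edge, on the underside (strip x = +60, y = 0, z = 0 mm). Laid at the upper marks, the strip rests on the middle strip's upper edge and on the deck, about 3 degrees flatter than the deck
- dish: closed glass petri dish, 94 mm across, 18 mm high, lying some 130 mm from the spare strip; leave alone. Origin: underside centre
- culture_box: clear culture box with white lid, 80 x 80 x 97 mm; leave alone. Origin: underside centre
- forceps: steel forceps lying flat, about 230 mm long and 10 mm high; leave alone. Origin near the middle, on the underside
- spray: white plastic bottle, 60 mm across, 150 mm high; leave alone. Origin: underside centre
- jar: glass jar with metal cap, 68 mm across, 80 mm high; leave alone. Origin: underside centre
- offcut: a narrow offcut of the same strip, 120 x 75 x 4 mm with a 35 mm long rib: too narrow for the roof, not to be used; leave alone. Origin: underside centre
Mind the look-alikes: they are no part of the job. Leave any blue or yellow look-alike of the strip2 alone.

How it is judged:
On the way:
1. the middle strip lies square with its lower edge at the lower marks while the spare strip is still off the roof (x of strip2_edge in the frame of line_low between -0.006 and 0.006 m and y of strip2_edge in the frame of line_low between -0.018 and 0.018 m and z of strip2_edge in the frame of line_low between 0.0025 and 0.013 m and angle between the y axis of strip2 and the y axis of roof, either way round below 0.07 rad and angle between the z axis of strip2 and the z axis of roof, either way round below 0.1 rad and linear speed of strip2 below 0.01 m/s and horizontal distance between strip3 and roof above 0.2 m), for 0.3 s.
At the end, for the whole second after the job is handed in: Middle and spare strips lie overlapped on the roof at rest: lower edge within 6 mm of its marks, underside there 2.5-13 mm off the deck, within 18 mm of the centre line, square within 4 deg, flat within 5.7 deg; bottom strip within 6 mm of the eaves stop, as square (x of strip2_edge in the frame of line_low between -0.006 and 0.006 m and y of strip2_edge in the frame of line_low between -0.018 and 0.018 m and z of strip2_edge in the frame of line_low between 0.0025 and 0.013 m and angle between the y axis of each of strip2, strip3, strip1 and the y axis of roof, either way round below 0.07 rad and angle between the z axis of each of strip2, strip3, strip1 and the z axis of roof, either way round below 0.1 rad and linear speed of each of strip2, strip3, strip1 below 0.01 m/s and x of strip3_edge in the frame of line_high between -0.006 and 0.006 m and y of strip3_edge in the frame of line_high between -0.018 and 0.018 m and z of strip3_edge in the frame of line_high between 0.0025 and 0.013 m and x of strip1_edge in the frame of eaves between -0.006 and 0.006 m and y of strip1_edge in the frame of eaves between -0.018 and 0.018 m and z of strip1_edge in the frame of eaves between -0.002 and 0.009 m); the robot touches nothing.
It fails at once if the middle strip is picked up off the roof (its centre more than 25 mm above the deck) (z of strip2 in the frame of roof above 0.025 m).
It fails at once if a thing that should be left alone (dish, culture box, forceps, bottle, jar or narrow offcut) is moved more than 30 mm (distance of any of dish, culture_box, forceps, spray, jar, offcut from where it was at the start of the episode above 0.03 m).
It also fails if it takes over 64 s, if anything falls off the work surface, if the arm or the gripper's body presses on something with over 40 N, if the wrist force passes 120 N, or if a joint passes its speed limit or range.

## Working session

There is one attempt and no reset: what is moved stays moved. The work goes in short steps, Python scripts to look and compute and a tool call to move; the robot and the scene stay as the last step left them, time stands still between calls to the robot, and variables do not carry over. Pictures are saved under pics/ and viewed, and the job is handed in when it is done.

Besides the shell and the picture viewer there is one more tool, called after "Emit:" as name(argument=value, ...), one argument or row to a line, values as JSON. carry_out: Moves the arm, as the interface text tells. Its arguments: {"type":"object","properties":{"commands":{"type":"array"},"grip_force":{"type":"number"}},"required":["commands"]}

```bash
ls; mkdir -p pics; python3 - <<'E'
from bench import ctrl,get_image,camera_info
import cv2,numpy as np
print({k:np.round(v,3) for k,v in ctrl.get_state().items()})
for n in ["scene","side","wrist"]:
    i=camera_info(n); print(n,np.round(i["intrinsics"],1).tolist(),np.round(i["R"],3).tolist(),np.round(i["t"],3))
    cv2.imwrite(f"pics/{n}0.png",get_image(n)[:,:,::-1])
E
```

```text
pics
{'time': np.float64(0.0), 'joint_positions': array([ 1.253,  0.322, -0.07 ,  1.452,  0.023,  1.371, -0.057]), 'qd': array([-0.001, -0.002,  0.   ,  0.   ,  0.001,  0.001,  0.   ]), 'joint_torque': array([-0.0000e+00, -4.9129e+01, -4.0400e-01, -3.1254e+01, -6.4000e-02,
        4.4000e-02,  0.0000e+00]), 'position': array([ 0.211, -0.614,  0.221]), 'tool_rot': array([-3.097e+00, -5.180e-01,  1.000e-03]), 'ft_force': array([ 0.688,  0.828, -0.585]), 'torque': array([ 0.036, -0.018, -0.049]), 'grip_width': np.float64(1.0)}
scene [[380.7, 0.0, 320.8], [0.0, 380.7, 199.4], [0.0, 0.0, 1.0]] [[0.639, 0.769, 0.015], [0.457, -0.363, -0.812], [-0.619, 0.525, -0.584]] [-0.308 -0.136  1.518]
side [[435.5, 0.0, 316.2], [0.0, 435.5, 202.3], [0.0, 0.0, 1.0]] [[-0.957, -0.289, 0.008], [-0.179, 0.568, -0.803], [0.227, -0.77, -0.596]] [0.479 0.152 1.303]
wrist [[353.6, 0.0, 323.6], [0.0, 353.6, 204.5], [0.0, 0.0, 1.0]] [[0.326, -0.945, -0.002], [-0.9, -0.311, 0.305], [-0.289, -0.098, -0.952]] [-0.649 -0.036  0.391]
```

View pics/scene0.png

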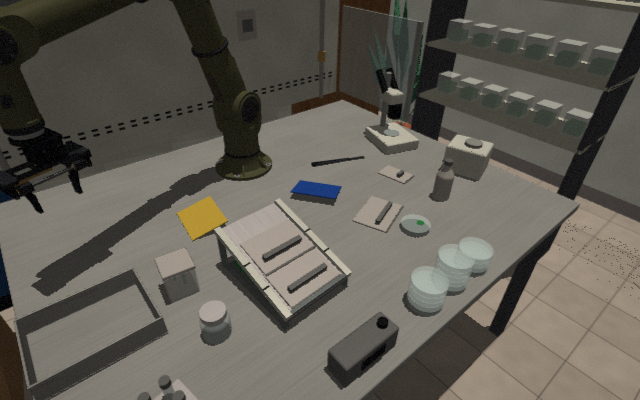

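View pics/side0.png

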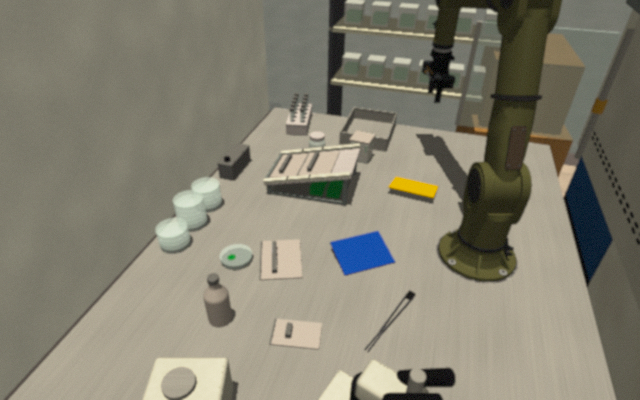

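View pics/wrist0.png

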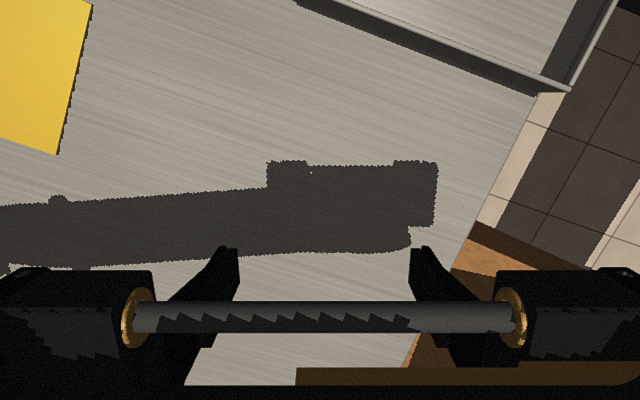

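The scene view shows the roof at about (280,260) with strips 1 and 2 on it. The spare strip is at (378,213) and the offcut at (396,175). In the side view the spare is at (281,258) and the roof at (315,172). I'll enlarge those areas.

```bash
cat > h.py <<'E'
from bench import ctrl,get_image,camera_info
import cv2,numpy as np
from scipy.spatial.transform import Rotation as Ro
def ray(ci,uv):
    K,R,t=np.array(ci["intrinsics"]),np.array(ci["R"]),np.array(ci["t"])
    d=R.T@np.linalg.solve(K,[uv[0],uv[1],1.]); return -R.T@t,d/np.linalg.norm(d)
def onz(ci,uv,z):
    c,d=ray(ci,uv); return c+d*(z-c[2])/d[2]
def onplane(ci,uv,p0,n):
    c,d=ray(ci,uv); return c+d*(np.dot(np.array(p0)-c,n)/np.dot(d,n))
def tri(a,ua,b,ub):
    c1,d1=ray(a,ua);c2,d2=ray(b,ub)
    A=np.stack([d1,-d2],1); s=np.linalg.lstsq(A,c2-c1,rcond=None)[0]
    p,q=c1+s[0]*d1,c2+s[1]*d2; return (p+q)/2,np.linalg.norm(p-q)
def proj(ci,X):
    K,R,t=np.array(ci["intrinsics"]),np.array(ci["R"]),np.array(ci["t"])
    p=K@(R@np.array(X)+t); return p[:2]/p[2]
E
python3 - <<'E'
import cv2
a=cv2.imread('pics/scene0.png')[170:330,200:420]; cv2.imwrite('pics/sc_c.png',cv2.resize(a,None,fx=3.6,fy=3.6,interpolation=cv2.INTER_CUBIC))
a=cv2.imread('pics/side0.png')[130:290,230:430]; cv2.imwrite('pics/si_c.png',cv2.resize(a,None,fx=3.6,fy=3.6,interpolation=cv2.INTER_CUBIC))
E
```

```text
(no output)
```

View pics/sc_c.png

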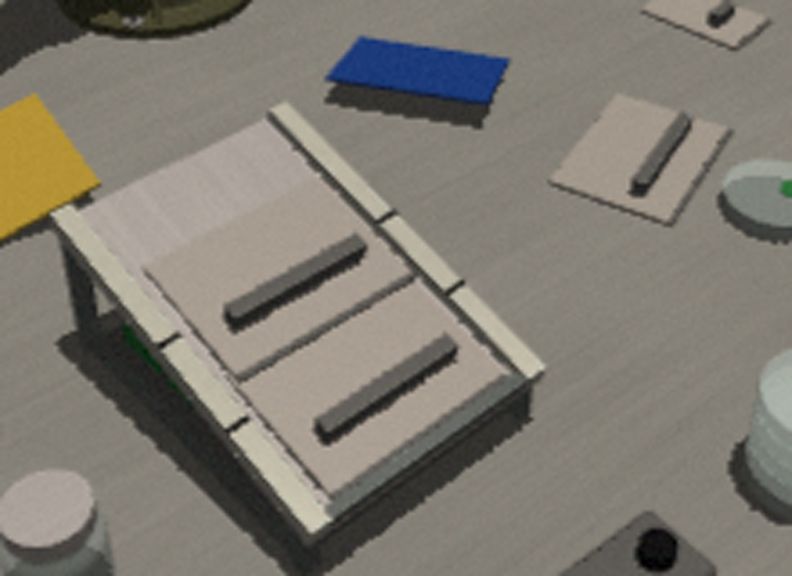

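View pics/si_c.png

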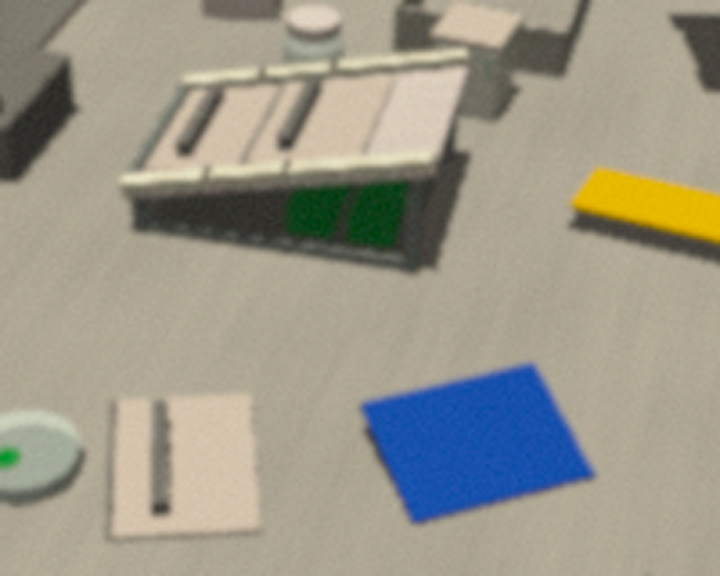

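```bash
python3 - <<'E'
from h import *
s=camera_info("scene");d=camera_info("side")
S=lambda u,v:(u/3.6+200-.35,v/3.6+170-.35); D=lambda u,v:(u/3.6+230-.35,v/3.6+130-.35)
P={}
for n,a,b in [("A_low",(545,372),(125,185)),("A_high",(283,103),(437,155)),("B_low",(318,530),(188,78)),("B_high",(65,210),(467,55)),("Amk_lo",(455,287),(208,174)),("Amk_hi",(386,216),(313,168)),("Bmk_lo",(237,424),(262,72)),("Bmk_hi",(170,340),(337,64)),
 ("s3a",(618,95),(258,529)),("s3b",(730,130),(250,395)),("s3c",(670,223),(113,398)),("s3d",(550,183),(110,538)), ("s3a'",(618,95),(250,395)),("s3b'",(730,130),(258,529)),("s3b''",(730,130),(110,538)),("s3c''",(670,223),(113,398)),("s3d''",(550,183),(250,395))]:
    p,e=tri(s,S(*a),d,D(*b)); print(n,np.round(p,4),round(e,4))
for c in [(618,95),(730,130),(670,223),(550,183)]: print(np.round(onz(s,S(*c),.004),3))
for c in [(258,529),(250,395),(113,398),(110,538)]: print(np.round(onz(d,D(*c),.004),3))
E
```

```text
A_low [ 0.7215 -0.1005  0.0491] 0.0048
A_high [ 0.4216 -0.1184  0.1292] 0.0064
B_low [ 0.7327 -0.3082  0.052 ] 0.0024
B_high [ 0.4342 -0.3178  0.1258] 0.0002
Amk_lo [ 0.6359 -0.11    0.0739] 0.0014
Amk_hi [ 0.5431 -0.1144  0.0907] 0.0196
Bmk_lo [ 0.6471 -0.3092  0.0748] 0.0025
Bmk_hi [ 0.5684 -0.313   0.0948] 0.001
s3a [0.4685 0.2461 0.0006] 0.0014
s3b [0.5563 0.2036 0.0587] 0.1309
s3c [0.6344 0.1397 0.0023] 0.001
s3d [ 0.5457  0.1845 -0.0587] 0.1511
s3a' [0.5117 0.1751 0.062 ] 0.0261
s3b' [ 0.5165  0.2768 -0.0038] 0.1121
s3b'' [0.5753 0.2889 0.    ] 0.0003
s3c'' [0.6344 0.1397 0.0023] 0.001
s3d'' [ 0.5255  0.0984 -0.0006] 0.0001
[0.471 0.242 0.004]
[0.578 0.284 0.004]
[0.635 0.138 0.004]
[0.529 0.094 0.004]
[0.468 0.25  0.004]
[0.524 0.103 0.004]
[0.634 0.142 0.004]
[0.574 0.292 0.004]
```

```bash
cat >> h.py <<'E'
def state():
    s=ctrl.get_state(); return np.array(s["position"]),Ro.from_rotvec(s["tool_rot"]),s
def rel(pg,Rg,cur=None):
    p,R,_=state() if cur is None else (*cur,None)
    return np.round(R.inv().apply(np.array(pg)-p),4),np.round((R.inv()*Rg).as_rotvec(),4)
def roofR(psi,tilt=14):
    # roof axes columns x down slope,y across,z normal
    return Ro.from_euler('ZY',[psi,np.radians(tilt)])
# tool R for grasp: z=-normal, y=sgn*roof x
def toolR(R,sgn):
    M=R.as_matrix(); y=sgn*M[:,0]; z=-M[:,2]; return Ro.from_matrix(np.stack([np.cross(y,z),y,z],1))
E
python3 - <<'E'
from h import *
p,R,s=state(); print(R.as_matrix().round(3))
c=camera_info("wrist"); cam=-np.array(c["R"]).T@np.array(c["t"]); print("cam in tool",R.inv().apply(cam-p).round(4)); CR=R.as_matrix().T@np.array(c["R"]).T; print(CR.round(3))
Rr=roofR(np.radians(2.9)); 
for sg in (1,-1):
    T=toolR(Rr,sg); print(sg,rel([.5,-.2,.4],T)[1], T.as_matrix().round(2).tolist())
E
```

```text
[[ 0.945  0.326 -0.001]
 [ 0.326 -0.945  0.001]
 [-0.    -0.001 -1.   ]]
cam in tool [ 8.460e-02  1.000e-04 -1.608e-01]
[[-0.    -0.952 -0.305]
 [ 1.    -0.     0.   ]
 [-0.    -0.305  0.952]]
1 [ 0.2081 -0.1584 -1.2826] [[-0.05, 0.97, -0.24], [1.0, 0.05, -0.01], [0.0, -0.24, -0.97]]
-1 [-0.171  -0.2247  1.8418] [[0.05, -0.97, -0.24], [-1.0, -0.05, -0.01], [-0.0, 0.24, -0.97]]
```

```bash
python3 - <<'E'
from h import *
Rr=roofR(np.radians(2.9)); T=toolR(Rr,1)
g=np.array([.585,-.212,.0825])+Rr.apply([0.0,-.06,.19]); print(g, rel(g,T))
E
```

```text
[ 0.63394187 -0.26959765  0.26685619] (array([ 0.5116, -0.1882, -0.0449]), array([ 0.2081, -0.1584, -1.2826]))
```

Emit:
carry_out(
  commands=[
    {"tx":0.05,"ty":-0.018,"tz":-0.005,"rx":0.02,"ry":-0.016,"rz":-0.13,"jaw":1},
    {"tx":0.1,"ty":-0.037,"tz":-0.01,"rx":0.04,"ry":-0.03,"rz":-0.26,"jaw":0.8},
    {"tx":0.15,"ty":-0.056,"tz":-0.015,"rx":0.06,"ry":-0.047,"rz":-0.39,"jaw":0.5},
    {"tx":0.2,"ty":-0.075,"tz":-0.02,"rx":0.08,"ry":-0.063,"rz":-0.51,"jaw":0.5},
    {"tx":0.255,"ty":-0.094,"tz":-0.022,"rx":0.1,"ry":-0.079,"rz":-0.64,"jaw":0.5},
    {"tx":0.307,"ty":-0.113,"tz":-0.027,"rx":0.125,"ry":-0.095,"rz":-0.77,"jaw":0.5},
    {"tx":0.358,"ty":-0.132,"tz":-0.031,"rx":0.146,"ry":-0.11,"rz":-0.9,"jaw":0.5},
    {"tx":0.41,"ty":-0.15,"tz":-0.036,"rx":0.166,"ry":-0.126,"rz":-1.026,"jaw":0.5},
    {"tx":0.46,"ty":-0.169,"tz":-0.04,"rx":0.187,"ry":-0.142,"rz":-1.154,"jaw":0.5},
    {"tx":0.512,"ty":-0.188,"tz":-0.045,"rx":0.208,"ry":-0.158,"rz":-1.283,"jaw":0.5},
    {"tx":0.512,"ty":-0.188,"tz":-0.045,"rx":0.208,"ry":-0.158,"rz":-1.283,"jaw":0.5},
    {"tx":0.512,"ty":-0.188,"tz":-0.045,"rx":0.208,"ry":-0.158,"rz":-1.283,"jaw":0.5},
  ],
)

```text
time: 1.65
position: [0.6345, -0.2701, 0.2667]
tool_rot: [-2.041, -2.147, 0.266]
ft_force: [-0.4, 0.1, 0.0]
grip_width: 0.503
```

```bash
cat > snap.py <<'E'
import sys,pickle
from h import *
def snap(tag,n="wrist"):
    p,R,s=state(); c=camera_info(n); im=get_image(n)[:,:,::-1]
    cv2.imwrite(f"pics/{tag}.png",im); pickle.dump((c,p,R.as_rotvec()),open(f"pics/{tag}.pkl","wb"))
    print(tag,round(float(s["time"]),2),p.round(4),s["ft_force"].round(1) if hasattr(s["ft_force"],'round') else s["ft_force"],s["grip_width"])
if __name__=="__main__":
    for a in sys.argv[1:]:
        n=a.split(":"); snap(n[0],n[1] if len(n)>1 else "wrist")
E
python3 snap.py w1
```

```text
w1 1.65 [ 0.6345 -0.2701  0.2667] [-0.4  0.1  0. ] 0.5034601342201858
```

View pics/w1.png

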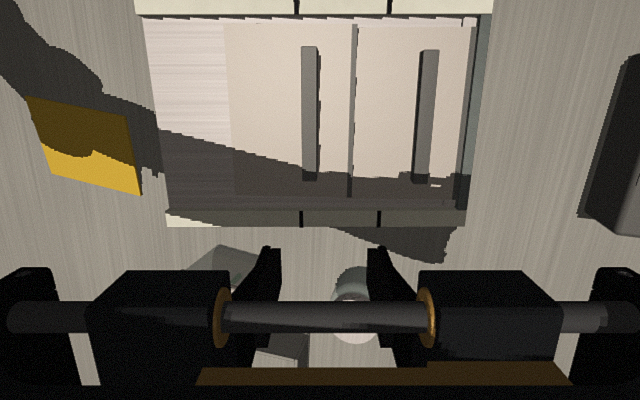

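The wrist view shows both mark pairs: (296,5) and (389,5) on the top rail, (301,218) and (379,218) on the bottom rail. The lower edge of strip 2 is at u≈353, and its rib spans u 302–318, v 46–180. I'll take a second view with a baseline to get heights.

Emit:
carry_out(
  commands=[
    {"tx":0.03,"ty":-0.04,"tz":-0.02,"jaw":0.5},
    {"tx":0.04,"ty":-0.08,"tz":-0.03,"jaw":0.5},
    {"tx":0.04,"ty":-0.08,"tz":-0.03,"jaw":0.5},
    {"tx":0.04,"ty":-0.08,"tz":-0.03,"jaw":0.5},
  ],
)

```text
invalid input
```

```bash
python3 snap.py w2; python3 - <<'E'
import cv2
for n in("w1","w2"):
    a=cv2.imread(f'pics/{n}.png')[0:240,130:500]; cv2.imwrite(f'pics/{n}c.png',cv2.resize(a,None,fx=2.1,fy=2.1,interpolation=cv2.INTER_CUBIC))
E
```

```text
w2 1.7 [ 0.6338 -0.2713  0.2672] [-0.1 -0.1  0.1] 0.49998243504498663
```

View pics/w2.png

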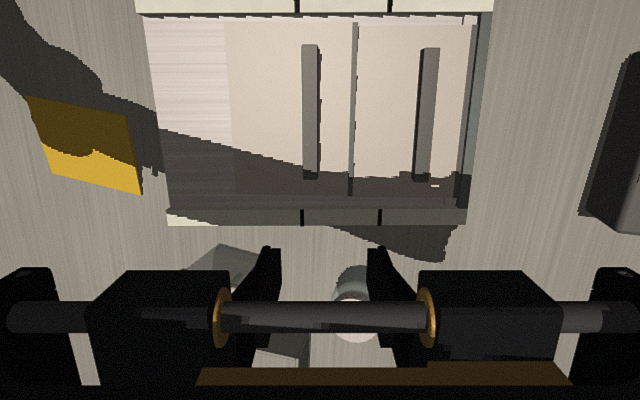

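View pics/w1c.png

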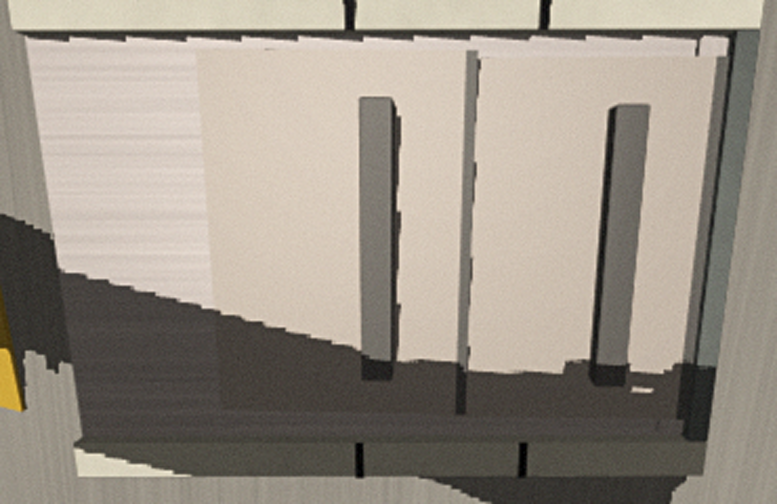

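The move was refused, probably because of the missing keys. I'll send every key.

Emit:
carry_out(
  commands=[
    {"tx":0.03,"ty":-0.04,"tz":-0.02,"rx":0,"ry":0,"rz":0,"jaw":0.5},
    {"tx":0.04,"ty":-0.08,"tz":-0.03,"rx":0,"ry":0,"rz":0,"jaw":0.5},
    {"tx":0.04,"ty":-0.08,"tz":-0.03,"rx":0,"ry":0,"rz":0,"jaw":0.5},
    {"tx":0.04,"ty":-0.08,"tz":-0.03,"rx":0,"ry":0,"rz":0,"jaw":0.5},
  ],
)

```text
time: 2.25
position: [0.5617, -0.2352, 0.316]
tool_rot: [-2.045, -2.146, 0.265]
ft_force: [0.4, 0.0, -0.5]
grip_width: 0.497
```

```bash
python3 snap.py w3; python3 - <<'E'
import cv2
for n in("w3",):
    a=cv2.imread(f'pics/{n}.png')[0:260,160:560]; cv2.imwrite(f'pics/{n}c.png',cv2.resize(a,None,fx=2,fy=2,interpolation=cv2.INTER_CUBIC))
E
```

```text
w3 2.25 [ 0.5617 -0.2352  0.316 ] [ 0.4  0.  -0.5] 0.4974747380485371
```

View pics/w3c.png

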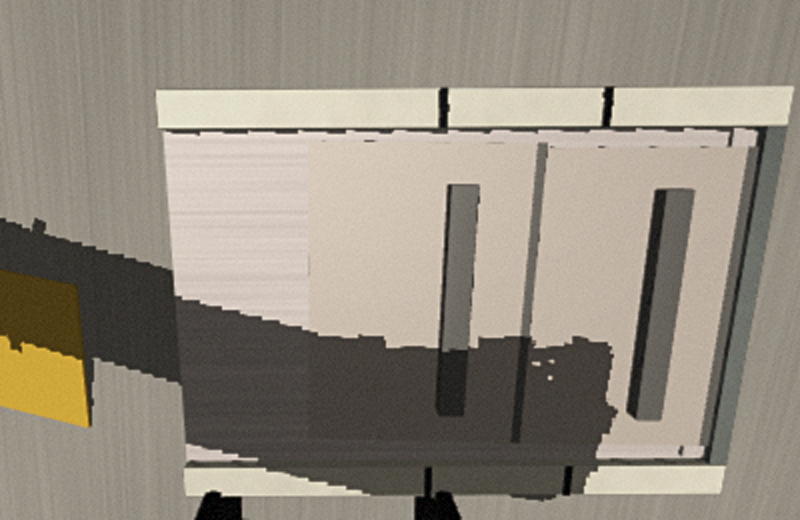

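```bash
cat > m1.py <<'E'
from h import *
import pickle
a=pickle.load(open("pics/w1.pkl","rb"))[0]; b=pickle.load(open("pics/w3.pkl","rb"))[0]
A=lambda u,v:((u+.5)/2.1+130-.5,(v+.5)/2.1-.5); B=lambda u,v:((u+.5)/2+160-.5,(v+.5)/2-.5)
L={"topU":((350,31),(444,127)),"topL":((545,31),(607,126)),"botU":((359,443),(428,467)),"botL":((522,443),(568,467)),
"rib_tl":((361,98),(452,184)),"rib_tr":((392,98),(480,184)),"rib_bl":((363,362),(441,402)),"rib_br":((394,362),(468,402)),
"e2_top":((478,50),(548,143)),"e2_bot":((467,413),(521,442)),
"s2ur":((196,50),(309,142)),"e1_top":((726,57),(756,147)),"e1_bot":((684,435),(712,462)), "rib1_tl":((618,104),(667,190)),"rib1_tr":((650,104),(694,190))}
P={}
for k,(x,y) in L.items():
    P[k],e=tri(a,A(*x),b,B(*y)); print(k,P[k].round(4),round(e,4))
lo=(P["topL"]+P["botL"])/2; hi=(P["topU"]+P["botU"])/2
print("marks mid",lo,hi,"sep",np.linalg.norm(lo-hi),"width",np.linalg.norm(P["topL"]-P["botL"]),np.linalg.norm(P["topU"]-P["botU"]))
d=P["topL"]-P["botL"]+P["topU"]-P["botU"]; print("psi from cross",np.degrees(np.arctan2(-d[0],d[1])),"roll",np.degrees(np.arctan2(d[2],np.hypot(*d[:2]))))
d=lo-hi; print("slope",np.degrees(np.arctan2(-d[2],np.hypot(*d[:2]))),"psi",np.degrees(np.arctan2(d[1],d[0])))
E
python3 m1.py
```

```text
topU [ 0.5613 -0.1258  0.0968] 0.0012
topL [ 0.639  -0.1215  0.0749] 0.0012
botU [ 0.57   -0.3056  0.0958] 0.0005
botL [ 0.6472 -0.3011  0.0787] 0.0003
rib_tl [ 0.5684 -0.1518  0.1022] 0.0006
rib_tr [ 0.5819 -0.1514  0.1024] 0.001
rib_bl [ 0.5744 -0.2622  0.1077] 0.0001
rib_br [ 0.5884 -0.2611  0.1058] 0.0002
e2_top [ 0.6121 -0.1301  0.0802] 0.0002
e2_bot [ 0.6196 -0.2885  0.0814] 0.0001
s2ur [ 0.4955 -0.1352  0.1049] 0.0006
e1_top [ 0.7138 -0.1272  0.0525] 0.0005
e1_bot [ 0.72   -0.2878  0.0775] 0.0003
rib1_tl [ 0.6717 -0.1494  0.0776] 0.0002
rib1_tr [ 0.6845 -0.1488  0.0749] 0.0002
marks mid [ 0.64307163 -0.21126113  0.07679332] [ 0.56568319 -0.21571105  0.09627189] sep 0.07992613462100479 width 0.17981623568410413 0.17998388712167382
psi from cross 2.696379378775917 roll -0.4605654611828474
slope 14.105442340917051 psi 3.290946290517606
```

```bash
cat >> m1.py <<'E'
print()
Rr=roofR(np.radians(2.8)); O=lo-Rr.apply([0,0,.012])  # line_low deck point
for k in P: print(k,(Rr.inv().apply(P[k]-O)*1000).round(1))
E
python3 m1.py | sed -n '/^$/,$p'
```

```text
topU [-80.   89.3  12.6]
topL [ 0.7 89.9 10.2]
botU [-79.8 -90.7  11.7]
botL [ -0.7 -89.9  13.8]
rib_tl [-75.7  63.   19.3]
rib_tr [-62.7  62.8  22.8]
rib_bl [-76.5 -47.6  24.8]
rib_br [-62.4 -47.2  26.4]
e2_top [-27.   82.5   8.8]
e2_bot [-27.5 -76.    9.9]
s2ur [-146.2   83.2    4.5]
e1_top [78.4 80.5  6.5]
e1_bot [ 70.8 -80.2  30.3]
rib1_tl [30.5 60.4 20.5]
rib1_tr [43.6 60.4 20.9]
```

```bash
cat > fr.py <<'E'
from h import *
lo=np.array([.64307,-.21126,.0768])
Rr=roofR(np.radians(2.8)); O=lo-Rr.apply([0,0,.012])
def W(x,y,z): return O+Rr.apply(np.array([x,y,z])/1000)
def Lc(p): return Rr.inv().apply(np.array(p)-O)*1000
E
python3 - <<'E'
from fr import *
T=toolR(roofR(np.radians(2.8),11.6),1)
g=W(-69,3,10); print(rel(g,T),rel(g-T.apply([0,0,.05]),T))
E
```

```text
(array([0.023 , 0.0684, 0.2135]), array([-0.0415,  0.0015, -0.0004])) (array([0.023 , 0.0663, 0.1636]), array([-0.0415,  0.0015, -0.0004]))
```

Emit:
carry_out(
  commands=[
    {"tx":0.01,"ty":0.03,"tz":0.05,"rx":-0.02,"ry":0,"rz":0,"jaw":0.42},
    {"tx":0.02,"ty":0.055,"tz":0.1,"rx":-0.0415,"ry":0,"rz":0,"jaw":0.42},
    {"tx":0.023,"ty":0.0663,"tz":0.15,"rx":-0.0415,"ry":0,"rz":0,"jaw":0.42},
    {"tx":0.023,"ty":0.0663,"tz":0.1636,"rx":-0.0415,"ry":0,"rz":0,"jaw":0.42},
    {"tx":0.023,"ty":0.0663,"tz":0.1636,"rx":-0.0415,"ry":0,"rz":0,"jaw":0.42},
  ],
)

```text
time: 2.92
position: [0.5856, -0.2103, 0.1406]
tool_rot: [-2.063, -2.169, 0.222]
ft_force: [0.7, 0.0, 1.1]
grip_width: 0.419
```

```bash
python3 snap.py w4 sc4:scene; python3 - <<'E'
from fr import *
T=toolR(roofR(np.radians(2.8),11.6),1)
print(rel(W(-69,3,10),T), Lc(state()[0]))
import pickle
c=pickle.load(open("pics/w4.pkl","rb"))[0]
E
```

```text
w4 2.92 [ 0.5856 -0.2103  0.1406] [0.7 0.  1.1] 0.4187950483588003
sc4 2.98 [ 0.5867 -0.2104  0.1423] [ 0.5 -0.5  1.3] 0.4187550207131951
(array([-0.0005, -0.0013,  0.053 ]), array([0.0035, 0.0026, 0.0007])) [-70.1148138    3.61517513  62.95385406]
```

View pics/w4.png

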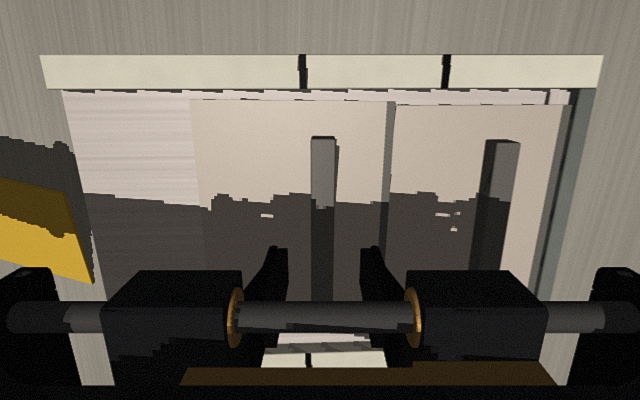

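The rib at u≈322 is centred between the fingertips (280 and 370). I'll descend and close on it.

Emit:
carry_out(
  commands=[
    {"tx":0,"ty":-0.001,"tz":0.025,"rx":0.003,"ry":0.002,"rz":0,"jaw":0.42},
    {"tx":0,"ty":-0.001,"tz":0.04,"rx":0.003,"ry":0.002,"rz":0,"jaw":0.42},
    {"tx":0,"ty":-0.001,"tz":0.05,"rx":0.003,"ry":0.002,"rz":0,"jaw":0.42},
    {"tx":0,"ty":-0.001,"tz":0.051,"rx":0.003,"ry":0.002,"rz":0,"jaw":0.42},
    {"tx":0,"ty":-0.001,"tz":0.051,"rx":0.003,"ry":0.002,"rz":0,"jaw":0.42},
  ],
)

```text
time: 3.65
position: [0.5752, -0.2103, 0.092]
tool_rot: [-2.062, -2.169, 0.222]
ft_force: [0.3, 0.1, 0.6]
grip_width: 0.418
```

```bash
python3 snap.py w5 si5:side;python3 - <<'E'
from fr import *
p,R,s=state();print(Lc(p),s["ft_force"],s["torque"])
E
```

```text
w5 3.65 [ 0.5752 -0.2103  0.092 ] [0.3 0.1 0.6] 0.41802144269041563
si5 3.7 [ 0.5753 -0.2102  0.0921] [-0.3 -0.1  0.7] 0.4192690559697767
[-69.34013535   4.33877388  10.41883005] [ 0.05361651 -0.19406763 -0.96021676] [ 0.00435639 -0.43029073  0.00511752]
```

View pics/w5.png

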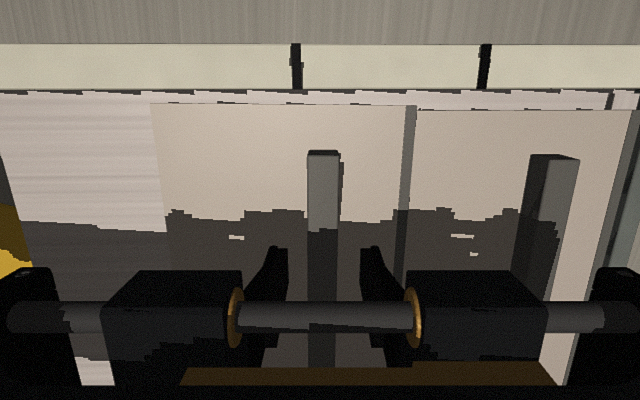

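Emit:
carry_out(
  commands=[
    {"tx":0,"ty":0,"tz":0,"rx":0,"ry":0,"rz":0,"jaw":0.1},
    {"tx":0,"ty":0,"tz":0,"rx":0,"ry":0,"rz":0,"jaw":0.1},
    {"tx":0,"ty":0,"tz":0,"rx":0,"ry":0,"rz":0,"jaw":0.1},
    {"tx":0,"ty":0,"tz":0,"rx":0,"ry":0,"rz":0,"jaw":0.1},
    {"tx":0,"ty":0,"tz":0,"rx":0,"ry":0,"rz":0,"jaw":0.1},
  ],
  grip_force=10,
)

```text
time: 4.38
position: [0.5747, -0.2102, 0.0914]
tool_rot: [-2.061, -2.168, 0.222]
ft_force: [-0.8, 1.2, 0.7]
grip_width: 0.161
```

```bash
python3 - <<'E'
from fr import *
p,R,s=state();print(Lc(p),s["ft_force"],s["torque"],s["grip_width"])
T=toolR(roofR(np.radians(2.8),11.6),1); print(rel(p+Rr.apply([.027,0,.0003]),T))
E
```

```text
[-69.74606863   4.40497801   9.65018821] [-0.76777087  1.23183787  0.74513344] [ 0.0091197  -0.27719793 -0.06981228] 0.16101814084238555
(array([-0.    ,  0.027 ,  0.0008]), array([-0.0026, -0.0004,  0.0017]))
```

Emit:
carry_out(
  commands=[
    {"tx":0,"ty":0.006,"tz":0.0002,"rx":0,"ry":0,"rz":0,"jaw":0.1},
    {"tx":0,"ty":0.012,"tz":0.0004,"rx":0,"ry":0,"rz":0,"jaw":0.1},
    {"tx":0,"ty":0.018,"tz":0.0006,"rx":0,"ry":0,"rz":0,"jaw":0.1},
    {"tx":0,"ty":0.024,"tz":0.0007,"rx":0,"ry":0,"rz":0,"jaw":0.1},
    {"tx":0,"ty":0.027,"tz":0.0008,"rx":0,"ry":0,"rz":0,"jaw":0.1},
    {"tx":0,"ty":0.027,"tz":0.0008,"rx":0,"ry":0,"rz":0,"jaw":0.1},
    {"tx":0,"ty":0.027,"tz":0.0008,"rx":0,"ry":0,"rz":0,"jaw":0.1},
  ],
)

```text
time: 5.25
position: [0.6014, -0.209, 0.0858]
tool_rot: [-2.062, -2.169, 0.223]
ft_force: [-1.0, -0.3, 4.9]
grip_width: 0.158
```

```bash
python3 snap.py w6;python3 - <<'E'
from fr import *
p,R,s=state();print(Lc(p),s["ft_force"],s["torque"],s["grip_width"])
a=cv2.imread('pics/w6.png')[0:270,240:640]; cv2.imwrite('pics/w6c.png',cv2.resize(a,None,fx=2,fy=2,interpolation=cv2.INTER_CUBIC))
E
```

```text
w6 5.25 [ 0.6014 -0.209   0.0858] [-1.  -0.3  4.9] 0.15810967537841672
[-42.44638988   4.2628431   10.6482811 ] [-1.50660255 -1.18140923  5.35566811] [0.0009696  0.40107262 0.0242888 ] 0.1581979746075928
```

View pics/w6c.png

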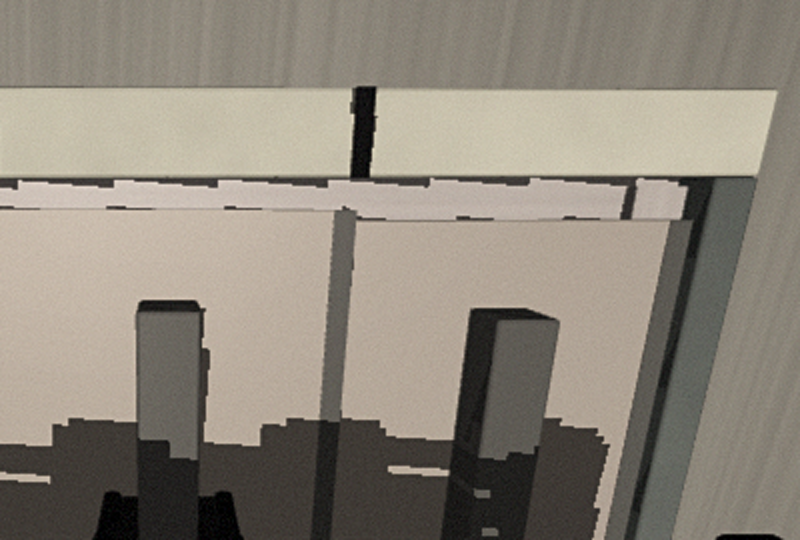

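```bash
python3 - <<'E'
from fr import *
import pickle
c=pickle.load(open("pics/w6.pkl","rb"))[0]
B=lambda u,v:((u+.5)/2+240-.5,(v+.5)/2-.5)
n=Rr.apply([0,0,1])
for nm,uv,z in [("mark",(362,177),12),("mark out",(365,88),12),("e2top",(355,210),9.8),("e2 lower",(331,520),9.8),("e1",(690,222),8),("e1b",(633,520),8),("stop foot",(754,178),12)]:
    print(nm,Lc(onplane(c,B(*uv),W(0,0,z),n)).round(1))
E
```

```text
mark [-0.1 90.1 12. ]
mark out [ -1.  107.7  12. ]
e2top [-0.4 83.1  9.8]
e2 lower [-0.3  6.8  9.8]
e1 [78.4 80.4  8. ]
e1b [80.8  4.4  8. ]
stop foot [87.7 90.  12. ]
```

Strip 2's lower edge is at -0.3 mm from the lower marks and square. I'll release and retreat.

Emit:
carry_out(
  commands=[
    {"tx":0,"ty":0,"tz":0,"rx":0,"ry":0,"rz":0,"jaw":0.4},
    {"tx":0,"ty":0,"tz":0,"rx":0,"ry":0,"rz":0,"jaw":0.4},
    {"tx":0,"ty":0,"tz":0,"rx":0,"ry":0,"rz":0,"jaw":0.4},
    {"tx":0,"ty":0,"tz":-0.02,"rx":0,"ry":0,"rz":0,"jaw":0.4},
    {"tx":0,"ty":0,"tz":-0.06,"rx":0,"ry":0,"rz":0,"jaw":0.4},
    {"tx":0,"ty":0,"tz":-0.11,"rx":0,"ry":0,"rz":0,"jaw":0.4},
    {"tx":-0.03,"ty":0,"tz":-0.16,"rx":0,"ry":0,"rz":0,"jaw":0.4},
    {"tx":-0.06,"ty":0,"tz":-0.2,"rx":0,"ry":0,"rz":0,"jaw":0.4},
    {"tx":-0.06,"ty":0,"tz":-0.2,"rx":0,"ry":0,"rz":0,"jaw":0.4},
  ],
)

```text
time: 6.42
position: [0.6462, -0.2703, 0.2858]
tool_rot: [-2.072, -2.169, 0.218]
ft_force: [-0.5, 0.1, -0.4]
grip_width: 0.404
```

```bash
python3 snap.py w7;python3 - <<'E'
from fr import *
a=cv2.imread('pics/w7.png')[0:250,120:500]; cv2.imwrite('pics/w7c.png',cv2.resize(a,None,fx=2,fy=2,interpolation=cv2.INTER_CUBIC))
# strip3 view pose
R3=roofR(np.radians(21.5),0);T=toolR(R3,1)
g=np.array([.552,.191,0])+R3.apply([0,-.05,.2]); print(g,rel(g,T),state()[2]["joint_positions"])
E
```

```text
w7 6.42 [ 0.6462 -0.2703  0.2858] [-0.5  0.1 -0.4] 0.40388675859359985
[0.57032506 0.14447912 0.2       ] (array([ 0.4155, -0.0375,  0.0924]), array([-0.199 , -0.0325, -0.3255])) [ 0.56917748  0.60956933 -0.46197108  0.98364667  0.30653914  1.79332406
  0.24354226]
```

View pics/w7c.png

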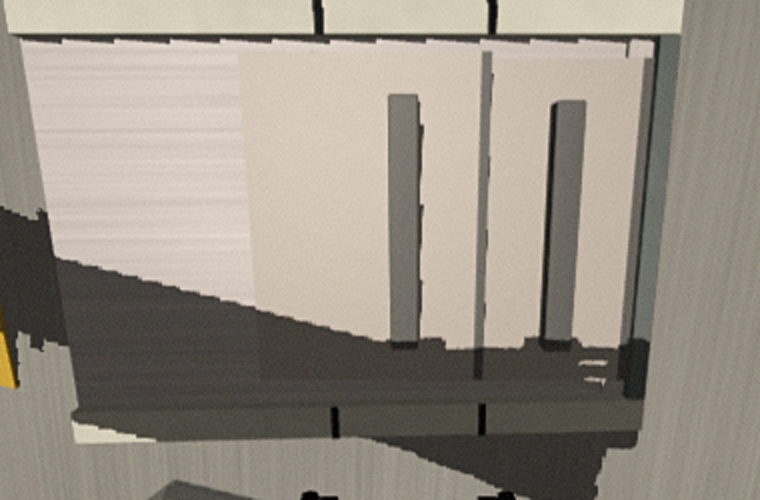

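```bash
python3 - <<'E'
from fr import *
import pickle
c=pickle.load(open("pics/w7.pkl","rb"))[0]
B=lambda u,v:((u+.5)/2+120-.5,(v+.5)/2-.5)
n=Rr.apply([0,0,1])
for nm,uv,z in [("mkT",(491,34),12),("mkB",(482,405),12),("mkTu",(319,34),12),("mkBu",(334,408),12),("e2t",(491,53),9.8),("e2b",(483,378),9.8),("u2t",(238,55),4),("u2b",(259,380),4),("rib2t",(404,95),23),("rib2b",(404,342),23),("e1t",(652,60),8),("e1b",(627,395),8),("rib1l",(556,101),25),("rib1l_b",(545,340),25),("rib1r",(586,101),25),("rib1rb",(573,340),25)]:
    print(nm,Lc(onplane(c,B(*uv),W(0,0,z),n)).round(1))
E
```

```text
mkT [-0.9 90.4 12. ]
mkB [  0.1 -90.1  12. ]
mkTu [-80.3  90.   12. ]
mkBu [-79.9 -90.3  12. ]
e2t [-0.3 82.7  9.8]
e2b [  0.6 -75.6   9.8]
u2t [-119.1   82.3    4. ]
u2b [-120.1  -76.3    4. ]
rib2t [-41.9  63.1  23. ]
rib2b [-42.5 -52.2  23. ]
e1t [77.6 80.3  8. ]
e1b [ 81.1 -87.1   8. ]
rib1l [28.1 60.5 25. ]
rib1l_b [ 29.4 -51.8  25. ]
rib1r [42.1 60.5 25. ]
rib1rb [ 43.9 -52.   25. ]
```

Strip 2 is within 1 mm of the marks and square. Strip 1 lies about 2 mm from the stop. Next is the spare strip.

Emit:
carry_out(
  commands=[
    {"tx":0.04,"ty":-0.004,"tz":0.005,"rx":-0.02,"ry":-0.003,"rz":-0.03,"jaw":0.4},
    {"tx":0.09,"ty":-0.008,"tz":0.01,"rx":-0.04,"ry":-0.006,"rz":-0.06,"jaw":0.4},
    {"tx":0.14,"ty":-0.012,"tz":0.02,"rx":-0.06,"ry":-0.01,"rz":-0.1,"jaw":0.4},
    {"tx":0.19,"ty":-0.017,"tz":0.03,"rx":-0.09,"ry":-0.015,"rz":-0.15,"jaw":0.4},
    {"tx":0.24,"ty":-0.022,"tz":0.045,"rx":-0.12,"ry":-0.02,"rz":-0.19,"jaw":0.4},
    {"tx":0.29,"ty":-0.026,"tz":0.06,"rx":-0.14,"ry":-0.023,"rz":-0.23,"jaw":0.4},
    {"tx":0.34,"ty":-0.031,"tz":0.075,"rx":-0.17,"ry":-0.027,"rz":-0.27,"jaw":0.4},
    {"tx":0.39,"ty":-0.035,"tz":0.085,"rx":-0.19,"ry":-0.03,"rz":-0.31,"jaw":0.4},
    {"tx":0.4155,"ty":-0.0375,"tz":0.0924,"rx":-0.199,"ry":-0.0325,"rz":-0.3255,"jaw":0.4},
    {"tx":0.4155,"ty":-0.0375,"tz":0.0924,"rx":-0.199,"ry":-0.0325,"rz":-0.3255,"jaw":0.4},
    {"tx":0.4155,"ty":-0.0375,"tz":0.0924,"rx":-0.199,"ry":-0.0325,"rz":-0.3255,"jaw":0.4},
  ],
)

```text
time: 7.85
position: [0.569, 0.1431, 0.1982]
tool_rot: [-1.767, -2.593, 0.005]
ft_force: [-0.1, -0.5, -0.0]
grip_width: 0.396
```

```bash
python3 snap.py w8
```

```text
w8 7.85 [0.569  0.1431 0.1982] [-0.1 -0.5 -0. ] 0.39645784366470105
```

View pics/w8.png

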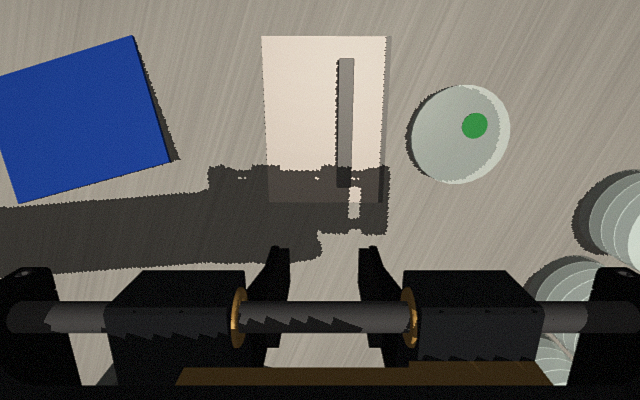

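Emit:
carry_out(
  commands=[
    {"tx":0.02,"ty":-0.03,"tz":0,"rx":0,"ry":0,"rz":0,"jaw":0.4},
    {"tx":0.02,"ty":-0.06,"tz":0,"rx":0,"ry":0,"rz":0,"jaw":0.4},
    {"tx":0.02,"ty":-0.06,"tz":0,"rx":0,"ry":0,"rz":0,"jaw":0.4},
    {"tx":0.02,"ty":-0.06,"tz":0,"rx":0,"ry":0,"rz":0,"jaw":0.4},
  ],
)

```text
time: 8.4
position: [0.5063, 0.1404, 0.199]
tool_rot: [-1.768, -2.593, 0.002]
ft_force: [-0.1, -0.5, 0.3]
grip_width: 0.396
```

```bash
python3 snap.py w9; python3 - <<'E'
import cv2
for n in("w8","w9"):
    a=cv2.imread(f'pics/{n}.png')[0:260,200:520]; cv2.imwrite(f'pics/{n}c.png',cv2.resize(a,None,fx=2.3,fy=2.3,interpolation=cv2.INTER_CUBIC))
E
```

```text
w9 8.4 [0.5063 0.1404 0.199 ] [-0.1 -0.5  0.3] 0.39634526761574934
```

View pics/w9c.png

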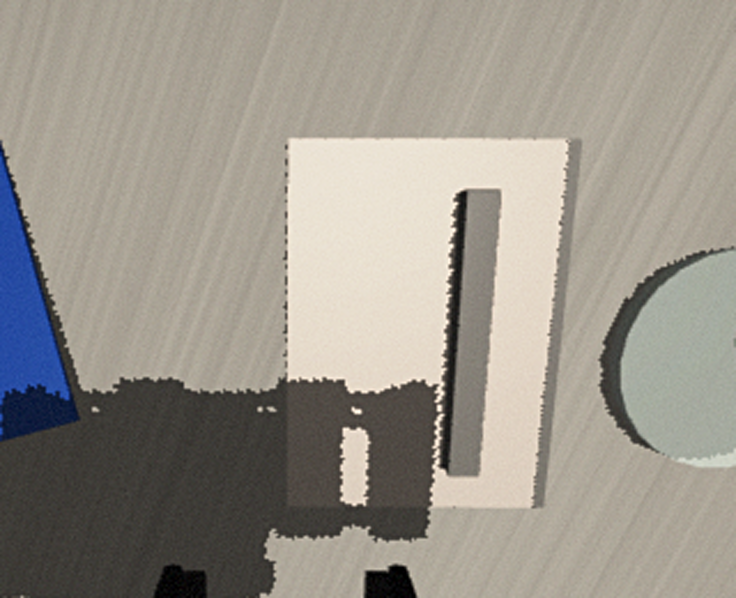

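View pics/w8c.png

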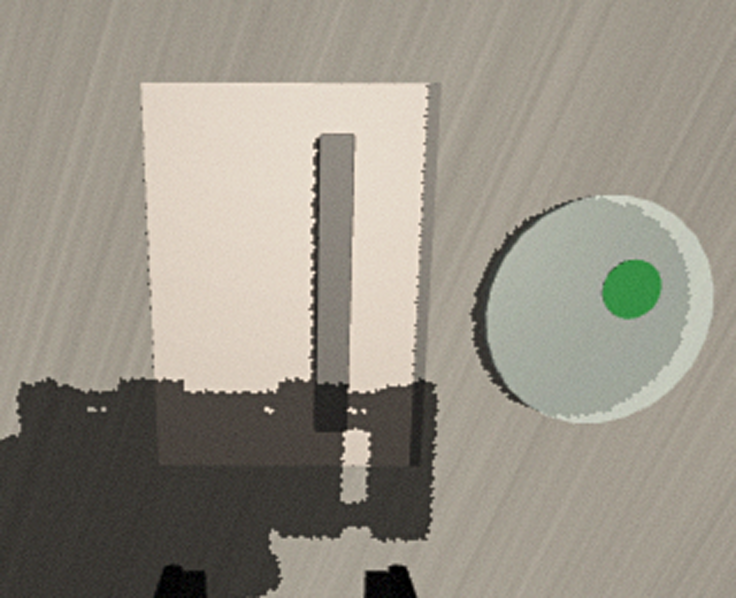

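```bash
python3 - <<'E'
from fr import *
import pickle
a=pickle.load(open("pics/w8.pkl","rb"))[0];b=pickle.load(open("pics/w9.pkl","rb"))[0]
B=lambda u,v:((u+.5)/2.3+200-.5,(v+.5)/2.3-.5)
P={}
for k,x,y in [("ul",(141,84),(287,138)),("ur",(440,83),(581,139)),("ll",(159,465),(287,507)),("lr",(419,466),(542,507)),("rtl",(320,134),(467,189)),("rtr",(355,134),(501,189)),("rbl",(315,418),(449,472)),("rbr",(348,418),(480,474)),("white_ur",(429,83),(570,139))]:
    P[k],e=tri(a,B(*x),b,B(*y)); print(k,P[k].round(4),round(e,4), onz(b,B(*y),.004 if k[0]!='r' else .02).round(4))
f=lambda u,v:np.linalg.norm(P[u]-P[v]).round(4)
print(f("ul","ur"),f("ll","lr"),f("ul","ll"),f("ur","lr"),f("rtl","rtr"),f("rtl","rbl"),f("ul","white_ur"))
Q={k:onz(b,B(*y),z) for k,y,z in [("ul",(287,138),.004),("ur",(581,139),.004),("ll",(287,507),.004),("lr",(542,507),.004),("rtl",(467,189),.02),("rtr",(501,189),.02),("rbl",(449,476),.02),("rbr",(480,476),.02)]}
c=(Q["ul"]+Q["ur"]+Q["ll"]+Q["lr"])/4; r=(Q["rtl"]+Q["rtr"]+Q["rbl"]+Q["rbr"])/4
for u,v in [("ul","ll"),("ur","lr"),("rtl","rbl"),("rtr","rbr")]:
    d=Q[u]-Q[v]; print(u,v,np.degrees(np.arctan2(-d[0],d[1])).round(2),np.linalg.norm(d).round(4))
print("c",c,"rib",r,(r-c))
T=toolR(roofR(np.radians(21.5),0),1)
E
```

```text
ul [ 0.4657  0.2457 -0.0013] 0.0004 [0.4659 0.2455 0.004 ]
ur [0.5775 0.289  0.0031] 0.0001 [0.5772 0.2888 0.004 ]
ll [0.5245 0.0966 0.0027] 0.0002 [0.5243 0.0969 0.004 ]
lr [0.6361 0.1397 0.0014] 0.0001 [0.6349 0.1404 0.004 ]
rtl [0.54   0.2531 0.0164] 0.0003 [0.5393 0.2529 0.02  ]
rtr [0.5528 0.2581 0.0159] 0.0003 [0.5518 0.2578 0.02  ]
rbl [0.5797 0.1473 0.0282] 0.0036 [0.5823 0.1436 0.02  ]
rbr [0.5926 0.1517 0.0278] 0.0046 [0.5954 0.1478 0.02  ]
white_ur [0.5734 0.2875 0.0026] 0.0001 [0.573  0.2872 0.004 ]
0.1199 0.1197 0.1603 0.1604 0.0137 0.1136 0.1156
ul ll 21.48 0.1597
ur lr 21.25 0.1593
rtl rbl 21.54 0.1193
rtr rbr 21.64 0.1193
c [0.55058028 0.19288029 0.004     ] rib [0.56752617 0.19988671 0.02      ] [0.01694589 0.00700642 0.016     ]
```

The spare strip measures 120×160 mm with a 14×120 mm rib, centred at (0.551, 0.193) with yaw 21.4°, so it's the right one.

```bash
python3 - <<'E'
from fr import *
T=toolR(roofR(np.radians(21.5),0),1)
for z in (.06,.0065): print(rel([.5676,.2,z],T))
E
```

```text
(array([0.0322, 0.0791, 0.1388]), array([-0.0028, -0.0024, -0.0004]))
(array([0.0321, 0.0792, 0.1923]), array([-0.0028, -0.0024, -0.0004]))
```

Emit:
carry_out(
  commands=[
    {"tx":0.015,"ty":0.035,"tz":0.05,"rx":-0.003,"ry":-0.002,"rz":0,"jaw":0.42},
    {"tx":0.0322,"ty":0.07,"tz":0.1,"rx":-0.003,"ry":-0.002,"rz":0,"jaw":0.42},
    {"tx":0.0322,"ty":0.0791,"tz":0.139,"rx":-0.003,"ry":-0.002,"rz":0,"jaw":0.42},
    {"tx":0.0322,"ty":0.0791,"tz":0.139,"rx":-0.003,"ry":-0.002,"rz":0,"jaw":0.42},
    {"tx":0.0322,"ty":0.0791,"tz":0.139,"rx":-0.003,"ry":-0.002,"rz":0,"jaw":0.42},
  ],
)

```text
time: 9.07
position: [0.567, 0.2011, 0.0604]
tool_rot: [-1.766, -2.598, -0.001]
ft_force: [-0.2, -0.3, 0.9]
grip_width: 0.42
```

```bash
python3 snap.py w10; python3 - <<'E'
from fr import *
T=toolR(roofR(np.radians(21.5),0),1)
for z in (.0065,): print(rel([.5676,.2,z],T))
E
```

```text
w10 9.07 [0.567  0.2011 0.0604] [-0.2 -0.3  0.9] 0.41969398593893026
(array([-0.0011, -0.0004,  0.0548]), array([ 0.002 , -0.    ,  0.0011]))
```

View pics/w10.png

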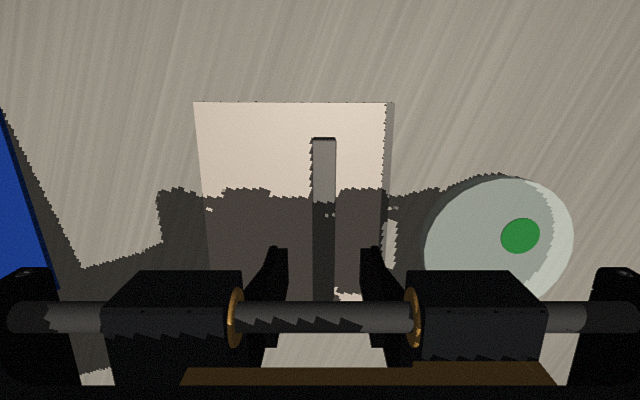

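Rib 3 at u≈324 is centred between the fingers, and the dish is clear of them. I'll descend, grip and lift slightly.

Emit:
carry_out(
  commands=[
    {"tx":-0.001,"ty":0,"tz":0.025,"rx":0.002,"ry":0,"rz":0.001,"jaw":0.42},
    {"tx":-0.001,"ty":0,"tz":0.045,"rx":0.002,"ry":0,"rz":0.001,"jaw":0.42},
    {"tx":-0.001,"ty":0,"tz":0.053,"rx":0.002,"ry":0,"rz":0.001,"jaw":0.42},
    {"tx":-0.001,"ty":0,"tz":0.054,"rx":0.002,"ry":0,"rz":0.001,"jaw":0.42},
    {"tx":-0.001,"ty":0,"tz":0.054,"rx":0.002,"ry":0,"rz":0.001,"jaw":0.42},
    {"tx":-0.001,"ty":0,"tz":0.054,"rx":0.002,"ry":0,"rz":0.001,"jaw":0.1},
    {"tx":-0.001,"ty":0,"tz":0.054,"rx":0.002,"ry":0,"rz":0.001,"jaw":0.1},
    {"tx":-0.001,"ty":0,"tz":0.054,"rx":0.002,"ry":0,"rz":0.001,"jaw":0.1},
    {"tx":-0.001,"ty":0,"tz":0.054,"rx":0.002,"ry":0,"rz":0.001,"jaw":0.1},
    {"tx":-0.001,"ty":0,"tz":0.054,"rx":0.002,"ry":0,"rz":0.001,"jaw":0.1},
    {"tx":-0.001,"ty":0,"tz":0.054,"rx":0.002,"ry":0,"rz":0.001,"jaw":0.1},
  ],
  grip_force=40,
)

```text
time: 10.5
position: [0.5667, 0.2002, 0.0056]
tool_rot: [-1.766, -2.596, 0.003]
ft_force: [-0.3, -0.1, 1.5]
grip_width: 0.154
```

```bash
python3 - <<'E'
from fr import *
p,R,s=state(); print(p,R.as_matrix().round(3),s["ft_force"],s["grip_width"])
E
```

```text
[0.56665602 0.20018726 0.00557714] [[-0.367  0.93  -0.002]
 [ 0.93   0.367 -0.001]
 [ 0.    -0.002 -1.   ]] [-0.34247218 -0.09925345  1.47598702] 0.15416578617774368
```

Emit:
carry_out(
  commands=[
    {"tx":0,"ty":0,"tz":-0.01,"rx":0,"ry":0,"rz":0,"jaw":0.1},
    {"tx":0,"ty":0,"tz":-0.03,"rx":0,"ry":0,"rz":0,"jaw":0.1},
    {"tx":0,"ty":0,"tz":-0.06,"rx":0,"ry":0,"rz":0,"jaw":0.1},
    {"tx":0,"ty":0,"tz":-0.1,"rx":0,"ry":0,"rz":0,"jaw":0.1},
    {"tx":0,"ty":0,"tz":-0.14,"rx":0,"ry":0,"rz":0,"jaw":0.1},
    {"tx":0,"ty":0,"tz":-0.18,"rx":0,"ry":0,"rz":0,"jaw":0.1},
    {"tx":0,"ty":0,"tz":-0.22,"rx":0,"ry":0,"rz":0,"jaw":0.1},
    {"tx":0,"ty":0,"tz":-0.24,"rx":0,"ry":0,"rz":0,"jaw":0.1},
    {"tx":0,"ty":0,"tz":-0.24,"rx":0,"ry":0,"rz":0,"jaw":0.1},
    {"tx":0,"ty":0,"tz":-0.24,"rx":0,"ry":0,"rz":0,"jaw":0.1},
  ],
)

```text
time: 11.75
position: [0.5663, 0.1997, 0.2437]
tool_rot: [-1.765, -2.595, 0.007]
ft_force: [0.5, 0.2, -0.9]
grip_width: 0.158
```

```bash
python3 snap.py w11 si11:side; cat > tgt.py <<'E'
from fr import *
th=np.radians(2.9); YC=1.0
def tcp(dz=0,dx=0):  # roof frame mm
    o=np.array([-80-60*np.cos(th),YC,60*np.sin(th)])
    return W(*(o+18*np.array([np.cos(th),0,np.sin(th)])+5.6*np.array([-np.sin(th),0,np.cos(th)])+np.array([dx,.9,dz])))
T=toolR(roofR(np.radians(2.8),14-2.9),1)
E
python3 - <<'E'
from tgt import *
p,R,s=state(); print(p,s["ft_force"],s["torque"],s["grip_width"])
print(tcp(),rel(tcp(100),T)); print(rel(tcp(100),T)[0]/12)
a=cv2.imread('pics/si11.png')[0:300,150:550]; cv2.imwrite('pics/si11c.png',cv2.resize(a,None,fx=2,fy=2,interpolation=cv2.INTER_CUBIC))
E
```

```text
w11 11.75 [0.5663 0.1997 0.2437] [ 0.5  0.2 -0.9] 0.1584235070888089
si11 11.8 [0.5662 0.1997 0.2434] [-0.   0.4 -0.8] 0.15382040942030797
[0.5662675  0.19970432 0.24342602] [ 0.97485986 -0.29215052 -1.18349035] [ 0.0365341  -0.10152933 -0.06482191] 0.15785597660910905
[ 0.52392534 -0.21518487  0.10398218] (array([-0.3781, -0.1686,  0.0432]), array([0.1859, 0.032 , 0.3261]))
[-0.03150833 -0.01405     0.0036    ]
```

View pics/w11.png

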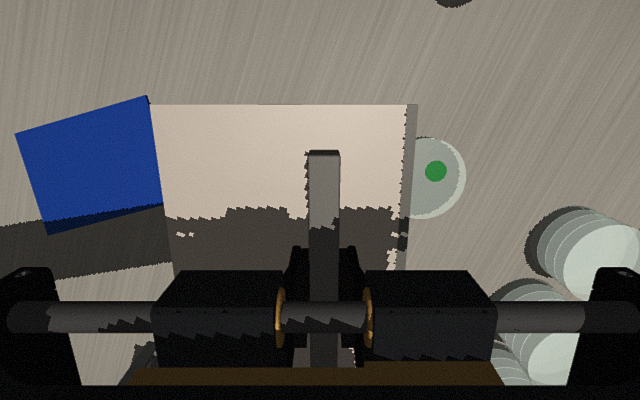

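View pics/si11c.png

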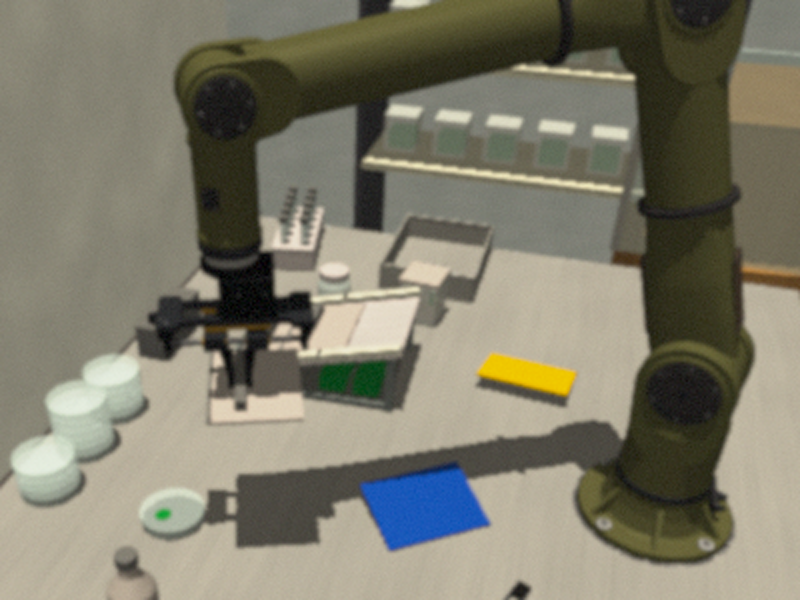

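Emit:
carry_out(
  commands=[
    {"tx":-0.03,"ty":-0.014,"tz":0.0,"rx":0.015,"ry":0.003,"rz":0.028,"jaw":0.1},
    {"tx":-0.065,"ty":-0.029,"tz":0.0,"rx":0.032,"ry":0.006,"rz":0.056,"jaw":0.1},
    {"tx":-0.1,"ty":-0.045,"tz":0.0,"rx":0.05,"ry":0.009,"rz":0.086,"jaw":0.1},
    {"tx":-0.14,"ty":-0.062,"tz":0.0,"rx":0.07,"ry":0.012,"rz":0.12,"jaw":0.1},
    {"tx":-0.18,"ty":-0.08,"tz":0.0,"rx":0.09,"ry":0.015,"rz":0.155,"jaw":0.1},
    {"tx":-0.22,"ty":-0.098,"tz":0.0,"rx":0.11,"ry":0.019,"rz":0.19,"jaw":0.1},
    {"tx":-0.26,"ty":-0.116,"tz":0.0,"rx":0.13,"ry":0.022,"rz":0.225,"jaw":0.1},
    {"tx":-0.3,"ty":-0.134,"tz":0.01,"rx":0.15,"ry":0.025,"rz":0.26,"jaw":0.1},
    {"tx":-0.335,"ty":-0.15,"tz":0.02,"rx":0.166,"ry":0.028,"rz":0.29,"jaw":0.1},
    {"tx":-0.365,"ty":-0.163,"tz":0.035,"rx":0.18,"ry":0.031,"rz":0.315,"jaw":0.1},
    {"tx":-0.378,"ty":-0.1686,"tz":0.043,"rx":0.186,"ry":0.032,"rz":0.326,"jaw":0.1},
    {"tx":-0.378,"ty":-0.1686,"tz":0.043,"rx":0.186,"ry":0.032,"rz":0.326,"jaw":0.1},
  ],
)

```text
time: 13.35
position: [0.5485, -0.2135, 0.2013]
tool_rot: [-2.069, -2.172, 0.207]
ft_force: [-1.0, -0.2, -1.3]
grip_width: 0.153
```

Emit:
carry_out(
  commands=[
    {"tx":0,"ty":0,"tz":0,"rx":0,"ry":0,"rz":0,"jaw":0.1},
    {"tx":0,"ty":0,"tz":0,"rx":0,"ry":0,"rz":0,"jaw":0.1},
  ],
)

```text
time: 13.6
position: [0.5497, -0.2115, 0.2036]
tool_rot: [-2.068, -2.178, 0.206]
ft_force: [-0.1, 0.3, -1.4]
grip_width: 0.156
```

```bash
python3 snap.py w12; python3 - <<'E'
from tgt import *
for z in (100,30,8,1): print(z,rel(tcp(z),T))
E
```

```text
w12 13.6 [ 0.5497 -0.2115  0.2036] [-0.1  0.3 -1.4] 0.15555443329699165
100 (array([-0.0021, -0.0011,  0.0028]), array([ 0.0045, -0.0001,  0.0026]))
30 (array([-0.0021, -0.005 ,  0.0727]), array([ 0.0045, -0.0001,  0.0026]))
8 (array([-0.0021, -0.0062,  0.0947]), array([ 0.0045, -0.0001,  0.0026]))
1 (array([-0.0021, -0.0066,  0.1017]), array([ 0.0045, -0.0001,  0.0026]))
```

View pics/w12.png

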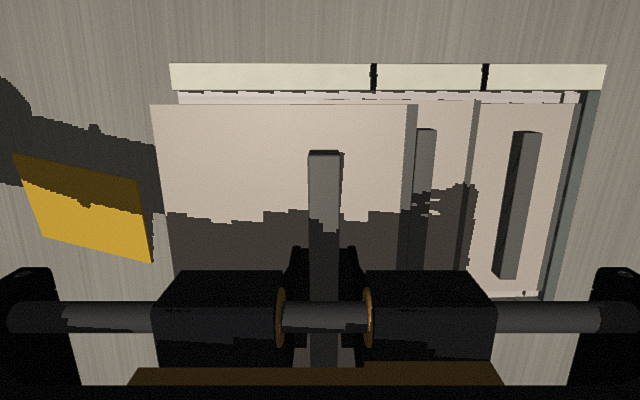

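```bash
python3 - <<'E'
from tgt import *
import pickle
for f,uvs in (("w12",[(150.5,105),(418,104.5),(163,200),(410,200)]),):
    c,p,r=pickle.load(open(f"pics/{f}.pkl","rb")); R=Ro.from_rotvec(r)
    for uv in uvs:
        X=onplane(c,uv,p+R.apply([0,0,.0016]),R.apply([0,0,1])); print((R.inv().apply(X-p)*1000).round(1))
E
```

```text
[ 78.7 -76.2   1.6]
[78.9 42.1  1.6]
[ 34.8 -76.8   1.6]
[34.7 41.9  1.6]
```

The held strip's corners fit the expected grasp, with its lower edge 42 mm from the tool axis. I'll descend.

Emit:
carry_out(
  commands=[
    {"tx":-0.001,"ty":-0.002,"tz":0.02,"rx":0.004,"ry":0,"rz":0.002,"jaw":0.1},
    {"tx":-0.002,"ty":-0.004,"tz":0.045,"rx":0.004,"ry":0,"rz":0.002,"jaw":0.1},
    {"tx":-0.002,"ty":-0.005,"tz":0.07,"rx":0.004,"ry":0,"rz":0.002,"jaw":0.1},
    {"tx":-0.002,"ty":-0.006,"tz":0.085,"rx":0.004,"ry":0,"rz":0.002,"jaw":0.1},
    {"tx":-0.002,"ty":-0.006,"tz":0.093,"rx":0.004,"ry":0,"rz":0.002,"jaw":0.1},
    {"tx":-0.002,"ty":-0.006,"tz":0.093,"rx":0.004,"ry":0,"rz":0.002,"jaw":0.1},
    {"tx":-0.002,"ty":-0.006,"tz":0.093,"rx":0.004,"ry":0,"rz":0.002,"jaw":0.1},
  ],
)

```text
time: 14.52
position: [0.5264, -0.2164, 0.1133]
tool_rot: [-2.072, -2.172, 0.211]
ft_force: [0.9, 0.4, -0.7]
grip_width: 0.156
```

```bash
python3 snap.py w13; python3 - <<'E'
from tgt import *
for z in (10,2,0,-2): print(z,rel(tcp(z),T))
a=cv2.imread('pics/w13.png')[0:270,100:500]; cv2.imwrite('pics/w13c.png',cv2.resize(a,None,fx=2,fy=2,interpolation=cv2.INTER_CUBIC))
E
```

```text
w13 14.53 [ 0.5264 -0.2164  0.1133] [ 0.9  0.4 -0.7] 0.15619337185302418
10 (array([ 0.0014, -0.0001, -0.0003]), array([ 0.0007, -0.    , -0.0018]))
2 (array([ 0.0014, -0.0005,  0.0077]), array([ 0.0007, -0.    , -0.0018]))
0 (array([ 0.0014, -0.0006,  0.0097]), array([ 0.0007, -0.    , -0.0018]))
-2 (array([ 0.0014, -0.0007,  0.0117]), array([ 0.0007, -0.    , -0.0018]))
```

View pics/w13c.png

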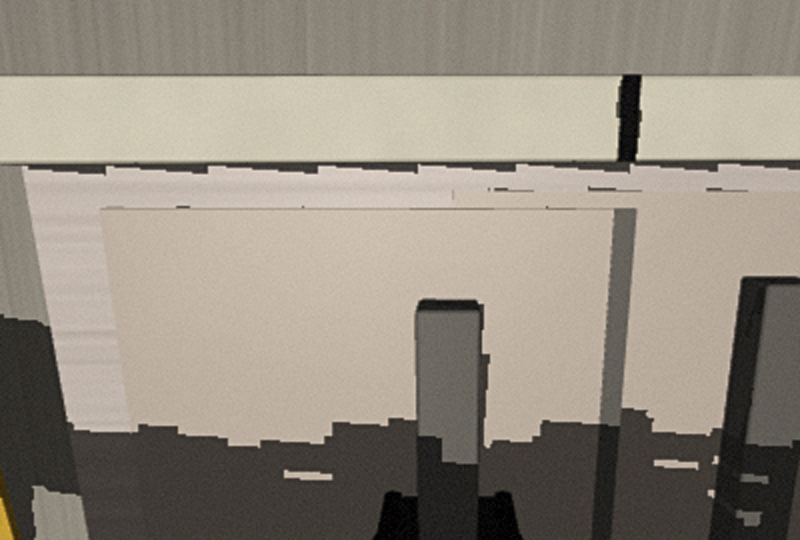

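Emit:
carry_out(
  commands=[
    {"tx":0.001,"ty":-0.0005,"tz":0.003,"rx":0,"ry":0,"rz":-0.002,"jaw":0.1},
    {"tx":0.001,"ty":-0.0005,"tz":0.006,"rx":0,"ry":0,"rz":-0.002,"jaw":0.1},
    {"tx":0.001,"ty":-0.0005,"tz":0.008,"rx":0,"ry":0,"rz":-0.002,"jaw":0.1},
    {"tx":0.001,"ty":-0.0005,"tz":0.009,"rx":0,"ry":0,"rz":-0.002,"jaw":0.1},
    {"tx":0.001,"ty":-0.0005,"tz":0.009,"rx":0,"ry":0,"rz":-0.002,"jaw":0.1},
  ],
)

```text
time: 15.2
position: [0.5235, -0.2154, 0.1049]
tool_rot: [-2.069, -2.173, 0.212]
ft_force: [-0.6, 0.4, 4.9]
grip_width: 0.162
```

```bash
python3 snap.py w14; python3 - <<'E'
from tgt import *
p,R,s=state(); print(s["ft_force"],s["torque"])
for z in (0,): print(z,rel(tcp(z),T))
a=cv2.imread('pics/w14.png')[0:270,100:500]; cv2.imwrite('pics/w14c.png',cv2.resize(a,None,fx=2,fy=2,interpolation=cv2.INTER_CUBIC))
E
```

```text
w14 15.2 [ 0.5235 -0.2154  0.1049] [-0.6  0.4  4.9] 0.16244438510709547
[-1.36973391  0.78989795  5.45681757] [ 0.1362737   0.21494539 -0.0403227 ]
0 (array([0.0002, 0.0006, 0.0008]), array([-0.0008, -0.0003,  0.0002]))
```

View pics/w14c.png

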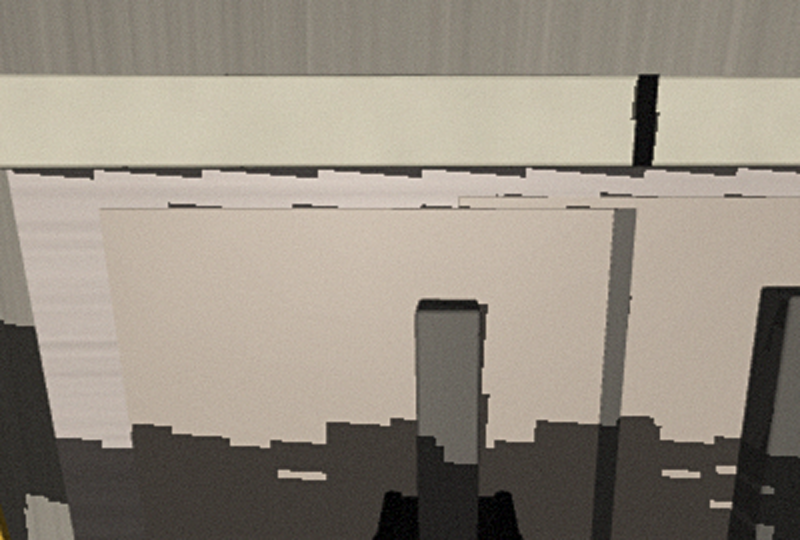

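```bash
python3 - <<'E'
from tgt import *
import pickle
c=pickle.load(open("pics/w14.pkl","rb"))[0]
B=lambda u,v:((u+.5)/2+100-.5,(v+.5)/2-.5)
n=Rr.apply([0,0,1])
for nm,uv,z in [("mark",(643,166),12),("e3t",(636,209),10),("e3m",(614,520),10),("u3t",(101,209),4),("u3",(133,440),4)]:
    print(nm,Lc(onplane(c,B(*uv),W(0,0,z),n)).round(1))
E
```

```text
mark [-80.4  89.7  12. ]
e3t [-80.6  80.7  10. ]
e3m [-80.    4.2  10. ]
u3t [-199.4   80.7    4. ]
u3 [-199.7   26.     4. ]
```

Strip 3's edge is at -80.3, and the upper marks are at -80. It's touching with about 5 N, so I'll release and retreat straight up.

Emit:
carry_out(
  commands=[
    {"tx":0,"ty":0,"tz":0,"rx":0,"ry":0,"rz":0,"jaw":0.25},
    {"tx":0,"ty":0,"tz":0,"rx":0,"ry":0,"rz":0,"jaw":0.4},
    {"tx":0,"ty":0,"tz":0,"rx":0,"ry":0,"rz":0,"jaw":0.4},
    {"tx":0,"ty":0,"tz":0,"rx":0,"ry":0,"rz":0,"jaw":0.4},
    {"tx":0,"ty":0,"tz":-0.02,"rx":0,"ry":0,"rz":0,"jaw":0.4},
    {"tx":0,"ty":0,"tz":-0.06,"rx":0,"ry":0,"rz":0,"jaw":0.4},
    {"tx":0,"ty":0,"tz":-0.11,"rx":0,"ry":0,"rz":0,"jaw":0.4},
    {"tx":-0.03,"ty":0.03,"tz":-0.15,"rx":0,"ry":0,"rz":0,"jaw":0.4},
    {"tx":-0.06,"ty":0.06,"tz":-0.19,"rx":0,"ry":0,"rz":0,"jaw":0.4},
    {"tx":-0.06,"ty":0.08,"tz":-0.19,"rx":0,"ry":0,"rz":0,"jaw":0.4},
    {"tx":-0.06,"ty":0.08,"tz":-0.19,"rx":0,"ry":0,"rz":0,"jaw":0.4},
  ],
)

```text
time: 16.62
position: [0.6424, -0.2691, 0.2743]
tool_rot: [-2.066, -2.173, 0.209]
ft_force: [-1.0, 0.3, 0.5]
grip_width: 0.4
```

```bash
python3 snap.py w15 sc15:scene si15:side; python3 - <<'E'
import cv2
a=cv2.imread('pics/w15.png')[0:250,80:480]; cv2.imwrite('pics/w15c.png',cv2.resize(a,None,fx=2,fy=2,interpolation=cv2.INTER_CUBIC))
E
```

```text
w15 16.62 [ 0.6424 -0.2691  0.2743] [-1.   0.3  0.5] 0.39975503817789504
sc15 16.68 [ 0.6415 -0.269   0.2745] [-0.2  1.   0.9] 0.3998321703701989
si15 16.73 [ 0.641  -0.2693  0.2748] [-0.3 -0.6  0.2] 0.39975007957309555
```

View pics/w15c.png

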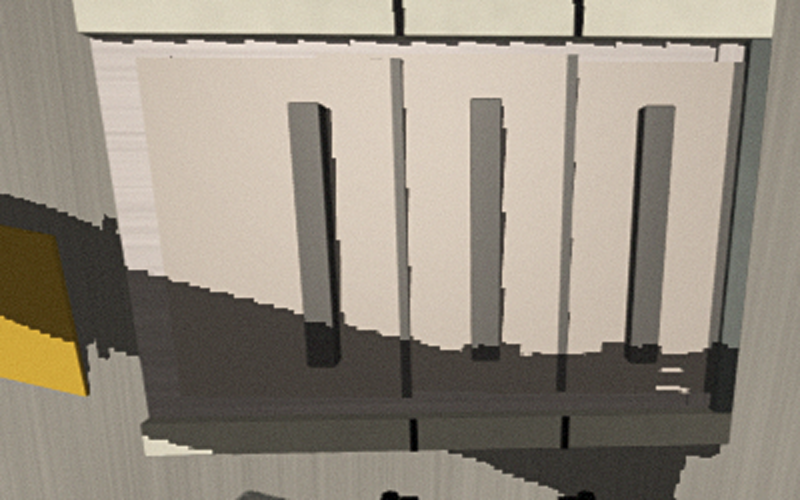

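View pics/si15.png

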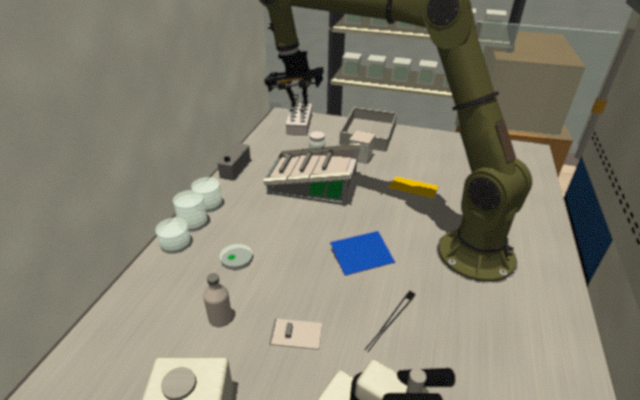

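View pics/sc15.png

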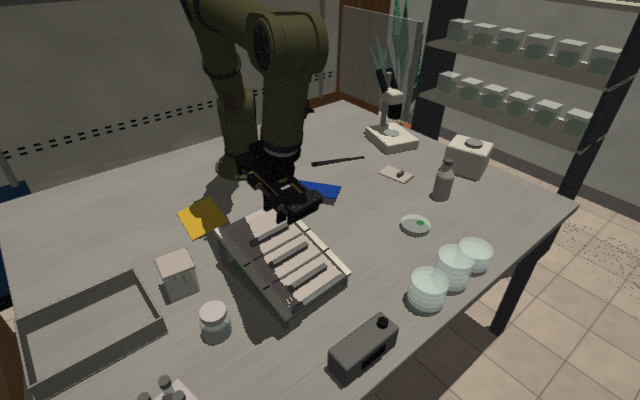

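```bash
python3 - <<'E'
from tgt import *
import pickle
c=pickle.load(open("pics/w15.pkl","rb"))[0]
B=lambda u,v:((u+.5)/2+80-.5,(v+.5)/2-.5)
n=Rr.apply([0,0,1])
for nm,uv,z in [("mkT",(578,36),12),("mkB",(565,417),12),("mkTu",(398,36),12),("mkBu",(414,419),12),("e2t",(578,56),9.8),("e2b",(565,390),9.8),("e3t",(402,60),10),("e3b",(411,397),10),("u3t",(137,59),4),("u3b",(177,398),4),("rib1tl",(644,106),25),("rib1bl",(631,347),25),("rib1tr",(675,106),25),("rib1br",(659,347),25),("e1t",(742,62),8),("e1b",(722,375),8)]:
    print(nm,Lc(onplane(c,B(*uv),W(0,0,z),n)).round(1))
E
```

```text
mkT [-0.5 90.1 12. ]
mkB [ -0.1 -90.4  12. ]
mkTu [-81.1  89.2  12. ]
mkBu [-79.4 -90.3  12. ]
e2t [ 0.2 82.3  9.8]
e2b [ -0.2 -76.2   9.8]
e3t [-79.8  79.9  10. ]
e3b [-80.7 -78.9  10. ]
u3t [-199.2   80.     4. ]
u3b [-202.1  -79.6    4. ]
rib1tl [28.2 60.  25. ]
rib1bl [ 29.3 -50.1  25. ]
rib1tr [42.2 60.1 25. ]
rib1br [ 43.4 -50.2  25. ]
e1t [77.3 80.8  8. ]
e1b [ 83.5 -69.6   8. ]
```

All the checks pass, so I'm handing in.

```bash
python3 - <<'E'
from h import *
print(ctrl.close_job())
E
```

```text
the job is handed in; nothing more can be done
None
```

The roof is finished and handed in at about 17 s of the 64 s allowed; the hand-in reports no verdict.

**What I did:** I gripped the middle strip lightly by its rib and slid it 27 mm down the slope without picking it up. Then I took the spare strip from the bench by its rib and laid it above, ribbed end downhill, lowering it until it touched at about 5 N before letting go. One move was refused because I left out some of the numbers in each row; it moved nothing, and I resent it complete.

**Last checks, from a wrist picture after retreating:**

| Strip | Lower edge | Off centre line | Squareness |
|---|---|---|---|
| Middle | 0.0 ± 0.5 mm from the lower marks | about 3 mm | within 0.5° |
| Spare | 0.3 mm uphill of the upper marks (0.2 to -0.7 mm across it) | about 0.5 mm | about 0.3° by its lower edge, 1° by its upper edge |
| Bottom | about 2 mm uphill of the stop's nominal line | not worked out | about 0.6° by its rib |

- **Other things on the bench:** they look unmoved in the scene and side pictures.
- **Disagreements:** the bottom strip's shadowed lower edge reads about 2° out of square, while its rib reads 0.6°. I trust the rib, and both are within the 4° limit. Its readings were about the same right after I slid the middle strip. Camera heights on the roof also came out about 1.5 mm below the stated ones, within the calibration.

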